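Put the stone-carving tools away on their shadow boards

TASK

Put the four carving tools lying on the bench away on the plywood shadow boards: the chisel, the rubbing stone, the large cup wheel and the small cup wheel each flat in the middle of the black silhouette of its own shape and size, the two long tools lined up with their silhouettes, either way round. Set each one down gently, do not drop it, and leave the pencil and the marble off-cut among the tools where they lie.

Things in the scene. Friction and masses are not known exactly. Their poses are not given: they have to be found in the camera images.
- chisel: Dark steel mason's chisel lying flat, 140 mm long (its x): a square shank, 16 mm wide and high, 102 mm long, then a brighter blade 20 mm wide and 8 mm thick at its +x end, 4 mm clear of the bench. Origin: mid-length, on the underside of the shank, near the centre of mass. About 0.2 kg. Starts within 0.4 rad of pointing away from the robot.
- rubbing_stone: Grey-green abrasive rubbing stone, a bar 100 mm long (its x), 36 mm wide (its y), 24 mm high. Origin: centre of the underside. About 0.22 kg. Starts with its length roughly away from the robot, within 0.4 rad.
- large_wheel: Large round steel cup wheel lying flat, 60 mm diameter with straight sides 20 mm high and a hub of 22 mm diameter on top (28 mm high in all). Origin: centre of the underside. About 0.25 kg.
- small_wheel: Small round steel cup wheel lying flat, 40 mm diameter with straight sides 20 mm high and a hub of 22 mm diameter on top (28 mm high in all). Origin: centre of the underside. About 0.12 kg.
- board_long: Fixed plywood board, 170 mm (its x) by 86 mm (its y), 12 mm thick; the four boards differ only in the flat black silhouette painted centred on top, here a long narrow bar, 152 mm (along x) by 28 mm, for the chisel. Its x lies within 0.2 rad of world y. Paint only, no step. Origin: centre of the underside (top 12 mm above).
- board_oblong: Fixed plywood board, 170 mm (its x) by 86 mm (its y), 12 mm thick; the four boards differ only in the flat black silhouette painted centred on top, here a broad oblong, 112 mm (along x) by 48 mm, for the rubbing stone. Its x lies within 0.2 rad of world y. Paint only, no step. Origin: centre of the underside (top 12 mm above).
- board_large_round: Fixed plywood board, 170 mm (its x) by 86 mm (its y), 12 mm thick; the four boards differ only in the flat black silhouette painted centred on top, here a large disc, 72 mm diameter, for the large wheel. Its x lies within 0.2 rad of world y. Paint only, no step. Origin: centre of the underside (top 12 mm above).
- board_small_round: Fixed plywood board, 170 mm (its x) by 86 mm (its y), 12 mm thick; the four boards differ only in the flat black silhouette painted centred on top, here a small disc, 52 mm diameter, for the small wheel. Its x lies within 0.2 rad of world y. Paint only, no step. Origin: centre of the underside (top 12 mm above).
- pencil: Flat green carpenter's pencil, 164 mm long, 13 mm wide, 8 mm high, lying among the tools with its length roughly away from the robot. Not to be moved. Origin: centre of its green part, underside.
- offcut: Small pale marble off-cut, 70 mm long, 26 mm wide, 18 mm high, lying among the tools with its length roughly away from the robot. Not to be moved. Origin: centre of its larger part, underside.
Mind the look-alikes: they are no part of the job. What is shaped like the board_large_round but green is not meant. Leave any pink or turquoise look-alike of the large_wheel alone.

How it is judged:
By the outcome, as a careful person would: the job done as asked, in the order asked, and still so for the second after the job is handed in, with the robot touching nothing.
It also fails if it takes over 96 s, if anything falls off the work surface, if the arm or the gripper's body presses on something with over 40 N, if the wrist force passes 120 N, or if a joint passes its speed limit or range.

ROBOT

A 7-joint arm with a two-finger parallel gripper is mounted at the origin on the work surface. World frame = base frame: x ahead of the robot, y to its left, z up, the work surface at z = 0. Lengths are in m, angles in rad, forces in N, time in s.
With the tool pointing down it reaches from about 0.4 to 0.85 m from the base axis. Payload 10.4 kg.
Tool frame: the origin (TCP) lies on the centre line of the jaws, within the pads' length; the fingertips stand 17 mm ahead of it and the grasp point (between the pads) lies 2 mm behind it; z points along the fingers, y is the direction in which the jaws open and shut (so a half turn about z gives the same grasp; the last joint's range is limited). The gripper opens to 87 mm and grips with 3 to 60 N. Pads are 19 mm wide; open, the fingers measure 117 mm over their backs; the gripper's body (75 mm by 190 mm) begins 51 mm behind the grasp point.
Start: joints at [-1.241, 0.332, -0.065, 1.46, 0.022, 1.35, -0.088], TCP at [0.216, 0.587, 0.24] pointing down, gripper open.
Joint ranges: [-2.6, 2.6], [-0.5, 2.12], [-1.47, 1.34], [0.16, 2.42], [-1.27, 4.41], [0.06, 2.06], [-2.6, 2.6]. Speed limits (rad/s): [2.22, 2.22, 2.79, 2.79, 3.14, 3.14, 3.14].

INTERFACE

Orientations are given as a unit quaternion [x, y, z, w].
In Python, from bench import r gives the robot as it stands.
- The arm moves only by the tool apply_moves, never from a script. Its argument "commands" is a list of rows, each an object with "rot": the turn, a rotation vector about the world's x, y, z in units of 180 degrees (1.0 is 180 degrees), a list of three; "linear": the shift along the world's x, y, z in units of 0.3 m (1.0 is 0.3 m), a list of three; "grip": the closure, from -1 (fully open) to 1 (shut). A call has 1 to 20 rows; each row is the pose to reach, as a shift and turn from the pose commanded when the call began, turning the shorter way round; what a row does not reach only later rows make up. A row lasts 1/10 s, in which the tool goes at most 50 mm and 8.59 degrees, less where a joint would pass 70% of its speed; a pose out of reach is approached as far as the arm can. A call with a number of a shift or a turn outside -1 to 1 is refused whole. A call with a gripper value outside its range is refused whole. The fingers move at their own pace and stop on an object; "newtons" is the grip in N (left out, the last holds). Time passes only in rows, so rows that repeat a pose let the fingers close. It gives the time, the measured TCP pose, the force and the opening at its end, in the units of the state.
- r.read_state(): the state, without advancing time (a new reading comes with each control period).
- r.camera(name): name is "side" or "top"; returns a dict with "frame" (420x560x3 uint8, red, green, blue), "mtx" (3x3 intrinsics, pixels), "D" ([k1, k2, p1, p2, k3] as OpenCV has them; the pictures are not rectified), "extrinsics" (4x4, takes a point from world to camera coordinates). Camera axes: x right, y down, z forward; pixel columns grow to the right and rows downward; lengths in m; the calibration is good to about 2 mm. A picture is of the moment at which its call begins. There is no depth.
- r.close_job(): hands the job in, once; it reports no verdict.
Trained networks look in a picture, given as the dict that the camera call returned (one of the last four; its "shot" number tells which), for a name from the list of things; names that differ only in an ending like _2 or _b are one class to them, and where a whole thing is asked for, a point or a joint stands for the part that bears it (a point fixed in the world has none). Each returns a list of dicts, best first, with "p" (0 to 1); they miss things now and then, are a little off and sometimes report something else, mostly with a low value. They report only what shows in the picture. A call takes as long as a camera call. They do not tell look-alikes from the thing itself.
- r.search_frame(thing, picture): "bbox" ([left, top, width, height] in pixels, round what is visible of it).
- r.spot_point(thing, picture): "location" ([column, row] in pixels: a listed point, or the origin of a listed thing).
The state is a dict: "time": time; "joint_positions": joint angles; "joint_vel": joint speeds; "joint_torque": joint torques, N m; "ee_pos": TCP position; "eef_rot": TCP orientation; "ft_force": force on the tool from outside, world axes, zero at the start; "torque": the same for the moment, N m; "width": finger opening in m.
Only numpy, scipy, OpenCV 4.12 (cv2) and the standard library are available. Lean on these libraries where they do the work, as an engineer would, in place of code of your own. Each camera call takes 0.05 s, during which the arm holds its last target. There are 200 camera calls.

## Working session

There is one attempt and no reset: what is moved stays moved. The work goes in short steps, Python scripts to look and compute and a tool call to move; the robot and the scene stay as the last step left them, time stands still between calls to the robot, and variables do not carry over. Pictures are saved under pics/ and viewed, about 12 in all and at most 16, crops included, and the job is handed in when it is done.

Besides the shell and the picture viewer there is one more tool, called as name(argument=value, ...), one argument or row to a line, values as JSON. apply_moves: Moves the arm, as the interface text tells. Its arguments: {"type":"object","properties":{"commands":{"type":"array","items":{"type":"object","properties":{"rot":{"type":"array","items":{"type":"number"}},"linear":{"type":"array","items":{"type":"number"}},"grip":{"type":"number"}}}},"newtons":{"type":"number"}},"required":["commands"]}

```bash
ls; mkdir -p pics; cat > h.py <<'E'
import numpy as np,cv2
from bench import r
def pix2w(P,uv,z):
    E=np.array(P["extrinsics"]);K=np.array(P["mtx"]);D=np.array(P["D"])
    n=cv2.undistortPoints(np.array(uv,float).reshape(-1,1,2),K,D).reshape(-1,2)
    d=np.c_[n,np.ones(len(n))]@E[:3,:3]; c=-E[:3,:3].T@E[:3,3]
    return c+d*((z-c[2])/d[:,2])[:,None]
def w2pix(P,X):
    E=np.array(P["extrinsics"])
    return cv2.projectPoints(np.array(X,float).reshape(-1,1,3),cv2.Rodrigues(E[:3,:3])[0],E[:3,3],np.array(P["mtx"]),np.array(P["D"]))[0].reshape(-1,2)
def save(P,n,crop=None,s=1):
    f=P["frame"][:,:,::-1]
    if crop: l,t,w,h=crop; f=f[t:t+h,l:l+w]
    cv2.imwrite(f"pics/{n}.png",cv2.resize(f,None,fx=s,fy=s,interpolation=cv2.INTER_CUBIC))
E
python3 - <<'E'
from h import *
s=r.read_state();print({k:np.round(v,3) for k,v in s.items()})
for c in("top","side"):
    P=r.camera(c);save(P,c+"0",s=1.4)
    E=P["extrinsics"];print(c,np.round(-E[:3,:3].T@E[:3,3],3),np.round(E[2,:3],2))
    for t in "chisel rubbing_stone large_wheel small_wheel board_long board_oblong board_large_round board_small_round pencil offcut".split():
        z=0.012 if t[:5]=='board' else 0
        for d in r.spot_point(t,P)[:4]:
            if d["p"]>.15: print(t,round(d["p"],2),np.round(d["location"]),np.round(pix2w(P,d["location"],z)[0,:2],3))
E
```

```text
pics
{'time': np.float64(0.0), 'joint_positions': array([-1.241,  0.333, -0.065,  1.461,  0.022,  1.35 , -0.088]), 'joint_vel': array([-0.   , -0.001, -0.   , -0.   ,  0.002,  0.   , -0.001]), 'joint_torque': array([-0.0000e+00, -6.2325e+01,  2.5000e-02, -3.8989e+01, -6.1000e-02,
        4.0000e-02,  0.0000e+00]), 'ee_pos': array([0.216, 0.586, 0.239]), 'eef_rot': array([ 0.175,  0.984, -0.001, -0.   ]), 'ft_force': array([-1.132,  0.31 ,  0.282]), 'torque': array([0.023, 0.006, 0.034]), 'width': np.float64(0.087)}
top [ 0.29  -0.042  1.112] [ 0.15 -0.01 -0.99]
chisel 0.65 [159. 223.] [0.426 0.261]
rubbing_stone 0.89 [224. 208.] [0.462 0.09 ]
large_wheel 0.7 [413. 216.] [ 0.43  -0.408]
large_wheel 0.65 [369. 219.] [ 0.425 -0.291]
large_wheel 0.56 [414. 252.] [ 0.336 -0.403]
small_wheel 0.7 [292. 208.] [ 0.46  -0.089]
small_wheel 0.5 [376. 148.] [ 0.619 -0.321]
small_wheel 0.41 [187. 221.] [0.431 0.187]
board_long 0.78 [219. 150.] [0.617 0.1  ]
board_oblong 0.95 [142. 161.] [0.593 0.306]
board_large_round 0.63 [360. 285.] [ 0.256 -0.256]
board_large_round 0.55 [299. 148.] [ 0.617 -0.1
[... 220 characters left out ...]
hisel 0.82 [215. 170.] [0.419 0.258]
large_wheel 0.93 [352. 364.] [ 0.333 -0.4  ]
large_wheel 0.79 [353. 301.] [ 0.427 -0.291]
large_wheel 0.67 [393. 343.] [ 0.423 -0.408]
large_wheel 0.16 [310. 236.] [ 0.47  -0.093]
small_wheel 0.78 [306. 239.] [ 0.457 -0.094]
board_long 0.76 [310. 177.] [0.593 0.075]
board_long 0.64 [435. 271.] [ 0.609 -0.333]
board_long 0.26 [264. 142.] [0.588 0.282]
board_oblong 0.89 [261. 142.] [0.579 0.285]
board_large_round 0.94 [271. 330.] [ 0.252 -0.267]
board_large_round 0.9 [372. 219.] [ 0.611 -0.137]
board_small_round 0.55 [435. 273.] [ 0.604 -0.336]
pencil 0.85 [231. 183.] [0.423 0.183]
pencil 0.49 [310. 174.] [0.611 0.099]
offcut 0.7 [325. 271.] [ 0.431 -0.197]
```

View pics/top0.png

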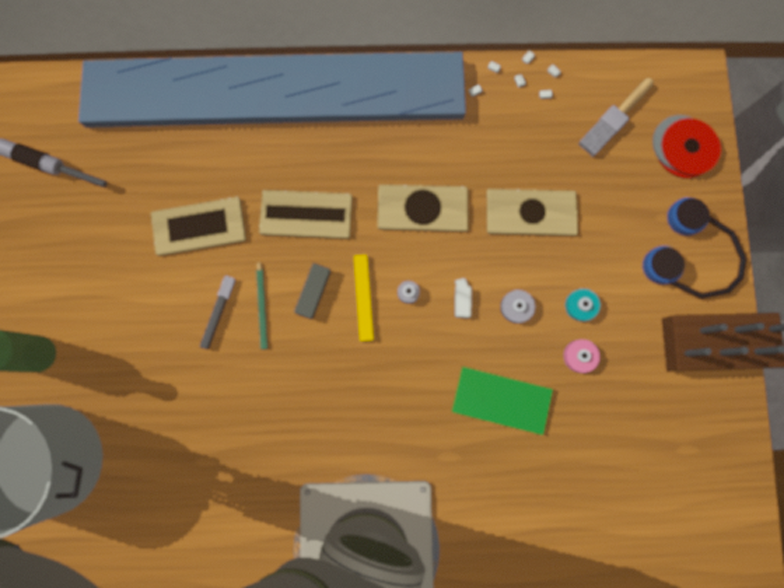

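View pics/side0.png

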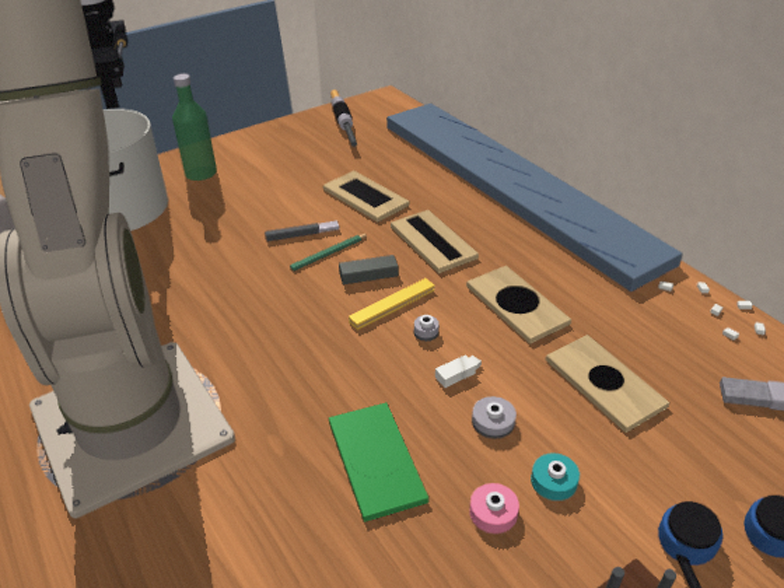

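The picture shows (top0, 1.4x pixels) the chisel at (218,312), pencil (262,305), stone (314,290), yellow bar (363,297, a distractor), small wheel (408,291), off-cut (463,298) and grey large wheel (518,306). Boards at (198,226) oblong, (306,214) long, (423,207) large and (532,212) small. Candidates for large_wheel are grey (518,306), turquoise (583,305) and pink (582,355), and I choose grey. For its board: plywood (423,207) or green (503,400), and I choose plywood. The side view agrees.

```bash
cat > fit.py <<'E'
from h import *
from scipy.optimize import minimize
def box(l,w,z0,z1,cx=0): return [(cx+a*l/2,b*w/2,z) for a in(-1,1) for b in(-1,1) for z in(z0,z1)]
def cyl(d,z0,z1): return [(d/2*np.cos(t),d/2*np.sin(t),z) for t in np.arange(0,6.28,.15) for z in(z0,z1)]
M={"chisel":[box(.102,.016,0,.016,-.019),box(.038,.020,.004,.012,.051)],"rubbing_stone":[box(.1,.036,0,.024)],
"large_wheel":[cyl(.06,0,.02),cyl(.022,.02,.028)],"small_wheel":[cyl(.04,0,.02),cyl(.022,.02,.028)],
"board_long":[box(.152,.028,.012,.012)],"board_oblong":[box(.112,.048,.012,.012)],"board_large_round":[cyl(.072,.012,.012)],"board_small_round":[cyl(.052,.012,.012)]}
def draw(P,n,q,z=0):
    m=np.zeros((840*2,1120*2),np.uint8);c,s=np.cos(q[2]),np.sin(q[2])
    for part in M[n]:
        X=np.array(part)@np.array([[c,s,0],[-s,c,0],[0,0,1]])+[q[0],q[1],z]
        uv=w2pix(P,X); cv2.fillConvexPoly(m,cv2.convexHull(np.round((uv+.5)*4).astype(np.int32)),255)
    return cv2.resize(m,(560,420),interpolation=cv2.INTER_AREA)/255.
def seg(P,n,q,z=0):
    hsv=cv2.cvtColor(P["frame"],cv2.COLOR_RGB2HSV); 
    if n[:5]=="board": m=hsv[:,:,2]<70
    else: m=(hsv[:,:,1]<105)
    roi=cv2.dilate((draw(P,n,q,z)>0).astype(np.uint8),np.ones((15,15)))
    m=(m&(roi>0)).astype(np.uint8); k,L,S,_=cv2.connectedComponentsWithStats(m)
    b=1+np.argmax(S[1:,4]); m=(L==b).astype(np.uint8)
    c,_=cv2.findContours(m,cv2.RETR_EXTERNAL,cv2.CHAIN_APPROX_NONE); cv2.drawContours(m,c,-1,1,-1)
    return m.astype(float)
def fit(Ps,n,q,z=0):
    ms=[seg(P,n,q,z) for P in Ps]
    f=lambda v:sum(np.abs(draw(P,n,[v[0],v[1],v[2]/10],z)-m).sum() for P,m in zip(Ps,ms))
    v0=np.array([q[0],q[1],q[2]*10])
    sim=[v0]+[v0+d for d in([.01,0,0],[0,.01,0],[0,0,2])]
    R=minimize(f,v0,method="Nelder-Mead",options=dict(initial_simplex=sim,xatol=2e-4,fatol=.05,maxiter=120))
    return np.array([R.x[0],R.x[1],R.x[2]/10]),R.fun/sum(m.sum() for m in ms),ms
G={"chisel":(.426,.26,-.3),"rubbing_stone":(.46,.09,-.35),"large_wheel":(.427,-.291,0),"small_wheel":(.459,-.09,0),
"board_long":(.617,.1,1.57),"board_oblong":(.59,.3,1.65),"board_large_round":(.62,-.115,1.57),"board_small_round":(.607,-.325,1.57)}
E
cat > m.py <<'E'
from fit import *
Ps=[r.camera("top"),r.camera("side")];F=[P["frame"].copy() for P in Ps]
for n,q in G.items():
    o=[fit([P],n,q) for P in Ps]; v,e,ms=fit(Ps,n,q)
    print(n,np.round(v,4),round(e,3),"| top",np.round(o[0][0],3),round(o[0][1],2),"| side",np.round(o[1][0],3),round(o[1][1],2))
    for i in(0,1): F[i][(cv2.morphologyEx((draw(Ps[i],n,v)>.5).astype(np.uint8),cv2.MORPH_GRADIENT,np.ones((2,2)))>0)]=[255,0,255]
a=cv2.resize(F[0][110:260,90:430],None,fx=2.35,fy=2.35)
b=cv2.resize(F[1][110:330,170:490],None,fx=2.,fy=2.)
cv2.imwrite("pics/ov.png",a[:,:,::-1]);cv2.imwrite("pics/ovs.png",b[:,:,::-1])
E
python3 m.py
```

```text
chisel [ 0.428   0.2695 -0.3241] 0.175 | top [ 0.429  0.27  -0.332] 0.21 | side [ 0.427  0.269 -0.333] 0.13
rubbing_stone [ 0.4621  0.0918 -0.3575] 0.125 | top [ 0.463  0.092 -0.347] 0.16 | side [ 0.462  0.091 -0.386] 0.09
large_wheel [ 0.4258 -0.2887  0.0918] 0.048 | top [ 0.426 -0.289  0.085] 0.06 | side [ 0.426 -0.289  0.047] 0.03
small_wheel [ 0.4571 -0.0867  0.0698] 0.066 | top [ 0.458 -0.087  0.124] 0.07 | side [ 0.457 -0.087  0.061] 0.06
board_long [0.6123 0.1059 1.5038] 0.35 | top [0.612 0.109 1.467] 0.54 | side [0.612 0.104 1.492] 0.13
board_oblong [0.5926 0.3081 1.7529] 0.277 | top [0.593 0.308 1.693] 0.34 | side [0.592 0.309 1.728] 0.15
board_large_round [ 0.62   -0.1189  1.668 ] 0.212 | top [ 0.621 -0.116  1.592] 0.33 | side [ 0.619 -0.119  1.669] 0.09
board_small_round [ 0.6073 -0.3271  1.744 ] 0.235 | top [ 0.608 -0.325  1.687] 0.45 | side [ 0.607 -0.327  1.73 ] 0.11
```

View pics/ov.png

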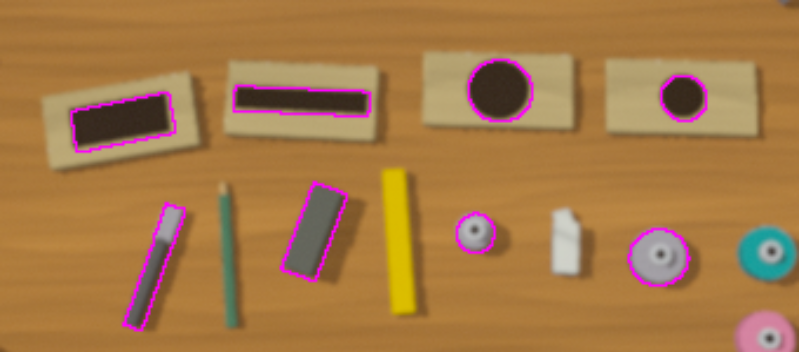

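```bash
python3 - <<'E'
from fit import *
P=r.camera("top");h=cv2.cvtColor(P["frame"],cv2.COLOR_RGB2HSV)
print(h[152,180:260:2,2]);print(h[130:170,302,2]);print(h[223,145:175,1])
E
```

```text
[163 162 162 173 178 104  51  56  57  58  55  53  54  54  57  55  56  58
  54  56  56  55  56  54  57  56  58  56  54  59  57  54  57 125 170 133
 119 148 164 164]
[168 167 171 171 158 123  78  57  57  57  57  56  54  58  58  58  56  55
  55  62  55  55  57  53  58  56  59  56  57  70 118 163 173 154 135 144
 161 169 173 175]
[165 170 169 173 160 141  95  45  10  11  16  27  64 120 153 166 171 170
 167 170 166 170 167 166 169 166 163 166 168 169]
```

The overlay fits all eight, though the board threshold is a bit strict, so I'll refit the boards. I'll also fit the pencil, yellow bar and off-cut for clearance.

```bash
sed -i 's/<70/<108/' fit.py; python3 - <<'E'
from fit import *
Ps=[r.camera("top"),r.camera("side")]
for n,q in G.items():
    if n[:5]!="board":continue
    if n in("board_large_round","board_small_round"):pass
    o=[fit([P],n,q) for P in Ps]; v,e,ms=fit(Ps,n,q)
    print(n,np.round(v,4),round(e,3),"| top",np.round(o[0][0],3),round(o[0][1],2),"| side",np.round(o[1][0],3),round(o[1][1],2))
P=Ps[0]
for nm,uv in dict(pencil=[(260,265),(266,347)],yellow=[(354,255),(369,254),(373,340),(360,341)],off=[(457,279),(469,281),(471,317),(456,315)]).items():
    print(nm,np.round(pix2w(P,np.array(uv)/1.4,.012)[:,:2],3).tolist())
E
```

```text
board_long [0.6123 0.1063 1.4862] 0.161 | top [0.613 0.105 1.517] 0.2 | side [0.612 0.105 1.502] 0.07
board_oblong [0.5934 0.3109 1.7098] 0.123 | top [0.593 0.311 1.728] 0.14 | side [0.593 0.31  1.716] 0.07
board_large_round [ 0.6196 -0.1178  1.7326] 0.099 | top [ 0.621 -0.119  1.633] 0.15 | side [ 0.619 -0.118  1.781] 0.04
board_small_round [ 0.6074 -0.327   1.7341] 0.106 | top [ 0.609 -0.327  1.625] 0.18 | side [ 0.607 -0.327  1.78 ] 0.05
pencil [[0.513, 0.189], [0.36, 0.176]]
yellow [[0.528, 0.013], [0.53, -0.016], [0.368, -0.02], [0.367, 0.004]]
off [[0.479, -0.179], [0.474, -0.201], [0.407, -0.202], [0.411, -0.174]]
```

```bash
python3 - <<'E'
from fit import *
P=r.camera("side");b=pix2w(P,[(143,126)],0)[0];print("bottle base",b)
for z in(.1,.15,.2,.25,.3):print(z,w2pix(P,[[b[0],b[1]+0.0,z]])*1.4)
print("tcp px",w2pix(P,[r.read_state()["ee_pos"]])*1.4, "bucket base-ish",pix2w(P,[(113,125),(113,155)],0))
E
```

```text
bottle base [0.34926355 0.58762856 0.        ]
0.1 [[191.55082283 134.27407295]]
0.15 [[187.00620395 111.92623654]]
0.2 [[182.30969667  88.66901415]]
0.25 [[177.45804699  64.46213388]]
0.3 [[172.44876873  39.26538738]]
tcp px [[111.77724411  87.34711169]] bucket base-ish [[0.27620068 0.6490731  0.        ]
 [0.21902792 0.48748086 0.        ]]
```

apply_moves(
  commands=[
    {"linear": [0, 0, 0.2], "rot": [0, 0, 0], "grip": -1},
    {"linear": [0, 0, 0.25], "rot": [0, 0, 0], "grip": -1},
    {"linear": [0.1, -0.2, 0.25], "rot": [0, 0, 0], "grip": -1},
    {"linear": [0.2, -0.35, 0.25], "rot": [0, 0, 0], "grip": -1},
    {"linear": [0.3, -0.5, 0.2], "rot": [0, 0, 0], "grip": -1},
    {"linear": [0.4, -0.65, 0.1], "rot": [0, 0, 0.009], "grip": -1},
    {"linear": [0.5, -0.8, 0], "rot": [0, 0, 0.009], "grip": -1},
    {"linear": [0.6, -0.9, -0.15], "rot": [0, 0, 0.009], "grip": -1},
    {"linear": [0.7067, -1, -0.3], "rot": [0, 0, 0.009], "grip": -1},
    {"linear": [0.7067, -1, -0.45], "rot": [0, 0, 0.009], "grip": -1},
    {"linear": [0.7067, -1, -0.45], "rot": [0, 0, 0.009], "grip": -1},
    {"linear": [0.7067, -1, -0.45], "rot": [0, 0, 0.009], "grip": -1},
  ],
  newtons=25,
)

```text
time: 2.6
ee_pos: [0.4275, 0.2819, 0.1]
eef_rot: [0.164, 0.987, -0.003, -0.002]
ft_force: [-1.1, 0.2, 0.2]
width: 0.0869
```

```bash
cat > st.py <<'E'
from h import *
s=r.read_state();q=s["eef_rot"]
print(round(s["time"],2),np.round(s["ee_pos"],4),"jaw",round(float(np.arctan2(q[1]**2-q[0]**2,2*q[0]*q[1])),4),"F",np.round(s["ft_force"],1),round(s["width"],4),"v",np.abs(s["joint_vel"]).max().round(3),"q7",np.round(s["joint_positions"][6],2))
E
python3 st.py
```

```text
2.6 [0.4275 0.2819 0.1   ] jaw 1.2422 F [-1.1  0.2  0.2] 0.0869 v 0.053 q7 0.61
```

apply_moves(
  commands=[
    {"linear": [0, -0.05, -0.15], "rot": [0, 0, 0], "grip": -0.4},
    {"linear": [0, -0.05, -0.15], "rot": [0, 0, 0], "grip": -0.4},
    {"linear": [0, -0.05, -0.15], "rot": [0, 0, 0], "grip": -0.4},
    {"linear": [0, -0.05, -0.15], "rot": [0, 0, 0], "grip": -0.4},
  ],
)

```text
time: 3.0
ee_pos: [0.4287, 0.2735, 0.0619]
eef_rot: [0.161, 0.987, 0.001, 0.001]
ft_force: [0.3, 0.3, -0.1]
width: 0.0645
```

```bash
python3 st.py
```

```text
3.0 [0.4287 0.2735 0.0619] jaw 1.2474 F [ 0.3  0.3 -0.1] 0.0645 v 0.009 q7 0.64
```

apply_moves(
  commands=[
    {"linear": [0, -0.012, -0.07], "rot": [0, 0, 0], "grip": -0.4},
    {"linear": [0, -0.012, -0.137], "rot": [0, 0, 0], "grip": -0.4},
    {"linear": [0, -0.012, -0.137], "rot": [0, 0, 0], "grip": -0.4},
    {"linear": [0, -0.012, -0.137], "rot": [0, 0, 0], "grip": 1},
    {"linear": [0, -0.012, -0.137], "rot": [0, 0, 0], "grip": 1},
    {"linear": [0, -0.012, -0.137], "rot": [0, 0, 0], "grip": 1},
    {"linear": [0, -0.012, -0.137], "rot": [0, 0, 0], "grip": 1},
    {"linear": [0, -0.012, -0.137], "rot": [0, 0, 0], "grip": 1},
    {"linear": [0, -0.012, -0.137], "rot": [0, 0, 0], "grip": 1},
  ],
  newtons=25,
)

```text
time: 3.9
ee_pos: [0.428, 0.268, 0.0186]
eef_rot: [0.162, 0.987, 0.0, 0.0]
ft_force: [0.3, 0.5, -0.0]
width: 0.0209
```

```bash
python3 st.py
```

```text
3.9 [0.428  0.268  0.0186] jaw 1.2462 F [ 0.3  0.5 -0. ] 0.0209 v 0.003 q7 0.66
```

apply_moves(
  commands=[
    {"linear": [0, 0, 0], "rot": [0, 0, 0], "grip": 1},
    {"linear": [0, 0, 0], "rot": [0, 0, 0], "grip": 1},
    {"linear": [0, 0, 0], "rot": [0, 0, 0], "grip": 1},
    {"linear": [0, 0, 0.1], "rot": [0, 0, 0], "grip": 1},
    {"linear": [0, 0, 0.2], "rot": [0, 0, 0], "grip": 1},
    {"linear": [0.05, -0.05, 0.27], "rot": [0, 0, -0.04], "grip": 1},
    {"linear": [0.1, -0.1, 0.27], "rot": [0, 0, -0.08], "grip": 1},
    {"linear": [0.2, -0.16, 0.27], "rot": [0, 0, -0.12], "grip": 1},
    {"linear": [0.3, -0.22, 0.27], "rot": [0, 0, -0.16], "grip": 1},
    {"linear": [0.4, -0.28, 0.27], "rot": [0, 0, -0.2], "grip": 1},
    {"linear": [0.5, -0.36, 0.27], "rot": [0, 0, -0.245], "grip": 1},
    {"linear": [0.57, -0.45, 0.27], "rot": [0, 0, -0.29], "grip": 1},
    {"linear": [0.613, -0.54, 0.27], "rot": [0, 0, -0.335], "grip": 1},
    {"linear": [0.613, -0.54, 0.27], "rot": [0, 0, -0.38], "grip": 1},
    {"linear": [0.613, -0.54, 0.27], "rot": [0, 0, -0.4195], "grip": 1},
    {"linear": [0.613, -0.54, 0.27], "rot": [0, 0, -0.4195], "grip": 1},
    {"linear": [0.613, -0.54, 0.27], "rot": [0, 0, -0.4195], "grip": 1},
    {"linear": [0.613, -0.54, 0.22], "rot": [0, 0, -0.4195], "grip": 1},
    {"linear": [0.613, -0.54, 0.17], "rot": [0, 0, -0.4195], "grip": 1},
    {"linear": [0.613, -0.54, 0.17], "rot": [0, 0, -0.4195], "grip": 1},
  ],
)

```text
time: 5.9
ee_pos: [0.6098, 0.1057, 0.0661]
eef_rot: [0.732, 0.682, -0.002, -0.001]
ft_force: [-0.5, -0.2, -1.2]
width: 0.0155
```

```bash
python3 st.py; python3 -c "
from fit import *
P=r.camera('side');save(P,'c1',(200,80,250,190),3)"
```

```text
5.9 [0.6098 0.1057 0.0661] jaw -0.0703 F [-0.5 -0.2 -1.2] 0.0155 v 0.036 q7 -0.12
```

View pics/c1.png

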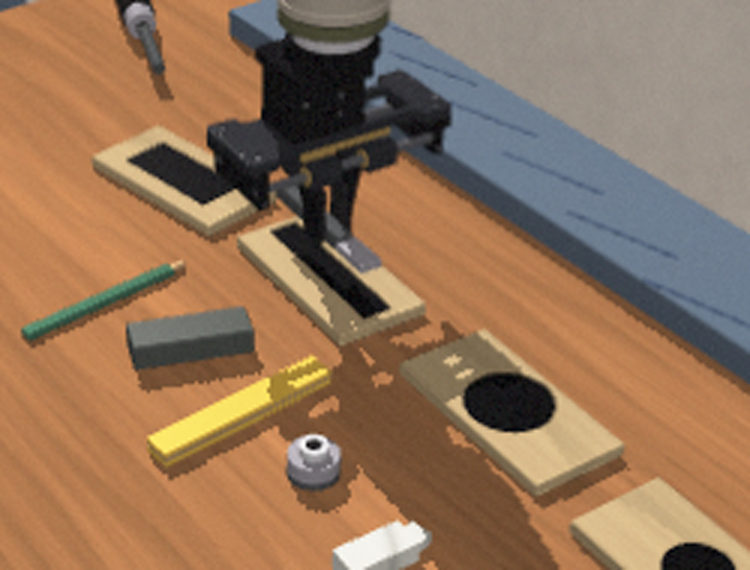

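apply_moves(
  commands=[
    {"linear": [0, 0, -0.06], "rot": [0, 0, 0], "grip": 1},
    {"linear": [0, 0, -0.1], "rot": [0, 0, 0], "grip": 1},
    {"linear": [0, 0, -0.115], "rot": [0, 0, 0], "grip": 1},
    {"linear": [0, 0, -0.115], "rot": [0, 0, 0], "grip": 1},
    {"linear": [0, 0, -0.115], "rot": [0, 0, 0], "grip": 1},
  ],
)

```text
time: 6.45
ee_pos: [0.6122, 0.1059, 0.0355]
eef_rot: [0.732, 0.681, 0.0, 0.0]
ft_force: [0.4, 0.5, -1.4]
width: 0.0158
```

```bash
python3 st.py
```

```text
6.45 [0.6122 0.1059 0.0355] jaw -0.0716 F [ 0.4  0.5 -1.4] 0.0158 v 0.006 q7 -0.1
```

apply_moves(
  commands=[
    {"linear": [0, 0, -0.008], "rot": [0, 0, 0], "grip": 1},
    {"linear": [0, 0, -0.015], "rot": [0, 0, 0], "grip": 1},
    {"linear": [0, 0, -0.017], "rot": [0, 0, 0], "grip": 1},
    {"linear": [0, 0, -0.017], "rot": [0, 0, 0], "grip": 1},
  ],
)

```text
time: 6.85
ee_pos: [0.6122, 0.106, 0.0307]
eef_rot: [0.732, 0.681, 0.0, 0.0]
ft_force: [-2.5, -0.0, 4.4]
width: 0.0161
```

```bash
python3 st.py
```

```text
6.85 [0.6122 0.106  0.0307] jaw -0.0716 F [-2.5 -0.   4.4] 0.0161 v 0.001 q7 -0.1
```

apply_moves(
  commands=[
    {"linear": [0, 0, 0], "rot": [0, 0, 0], "grip": -0.4},
    {"linear": [0, 0, 0], "rot": [0, 0, 0], "grip": -0.4},
    {"linear": [0, 0, 0], "rot": [0, 0, 0], "grip": -0.4},
    {"linear": [0, 0, 0], "rot": [0, 0, 0], "grip": -0.4},
    {"linear": [0, 0, 0.08], "rot": [0, 0, 0], "grip": -0.4},
    {"linear": [0, 0, 0.18], "rot": [0, 0, 0], "grip": -0.4},
    {"linear": [-0.05, 0, 0.25], "rot": [0, 0, 0.04], "grip": -0.4},
    {"linear": [-0.1, -0.01, 0.25], "rot": [0, 0, 0.08], "grip": -0.4},
    {"linear": [-0.2, -0.02, 0.25], "rot": [0, 0, 0.12], "grip": -0.4},
    {"linear": [-0.3, -0.03, 0.25], "rot": [0, 0, 0.165], "grip": -0.4},
    {"linear": [-0.4, -0.04, 0.25], "rot": [0, 0, 0.21], "grip": -0.4},
    {"linear": [-0.5, -0.049, 0.25], "rot": [0, 0, 0.255], "grip": -0.4},
    {"linear": [-0.5, -0.049, 0.25], "rot": [0, 0, 0.3], "grip": -0.4},
    {"linear": [-0.5, -0.049, 0.25], "rot": [0, 0, 0.345], "grip": -0.4},
    {"linear": [-0.5, -0.049, 0.22], "rot": [0, 0, 0.38], "grip": -0.4},
    {"linear": [-0.5, -0.049, 0.17], "rot": [0, 0, 0.409], "grip": -0.4},
    {"linear": [-0.5, -0.049, 0.13], "rot": [0, 0, 0.409], "grip": -0.4},
    {"linear": [-0.5, -0.049, 0.13], "rot": [0, 0, 0.409], "grip": -0.4},
  ],
)

```text
time: 8.65
ee_pos: [0.4608, 0.0908, 0.0674]
eef_rot: [0.179, 0.984, -0.001, -0.001]
ft_force: [-0.5, -0.0, -0.5]
width: 0.0608
```

```bash
python3 st.py; python3 - <<'E'
from fit import *
P=r.camera("side")
print(fit([P],"chisel",(.612,.106,-1.64),.012)[:2])
Q=r.camera("top")
print(fit([Q],"chisel",(.612,.106,-1.64),.012)[:2])
save(P,'c2',(200,80,250,190),3)
E
```

```text
8.65 [0.4608 0.0908 0.0674] jaw 1.2103 F [-0.5 -0.  -0.5] 0.0608 v 0.032 q7 0.99
(array([ 0.60024422,  0.08665082, -1.23614922]), np.float64(0.6342570877008248))
(array([ 0.61533424,  0.11426913, -1.57283782]), np.float64(0.7114683981345495))
```

View pics/c2.png

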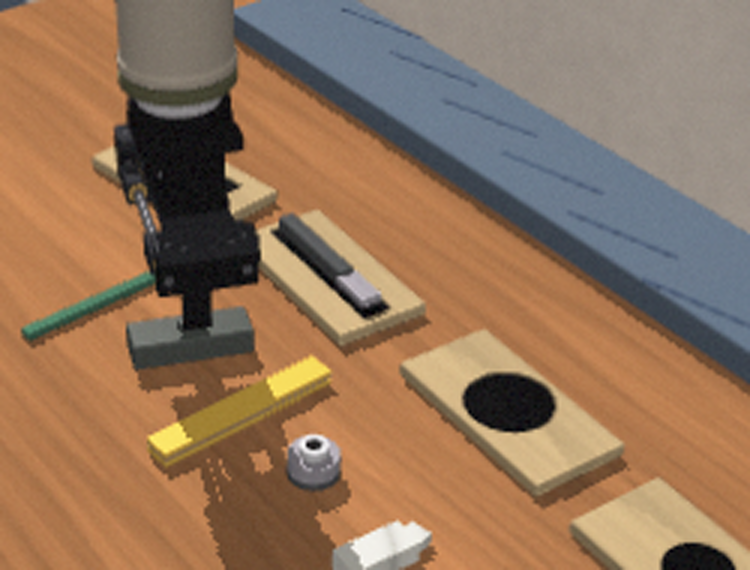

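Picture c2 shows the chisel lying flat and centred along its silhouette (crop 330,265). The gripper is above the stone at (190,330), and the pencil and off-cut are unmoved.

apply_moves(
  commands=[
    {"linear": [0, 0, -0.07], "rot": [0, 0, 0], "grip": -0.4},
    {"linear": [0, 0, -0.157], "rot": [0, 0, 0], "grip": -0.4},
    {"linear": [0, 0, -0.157], "rot": [0, 0, 0], "grip": -0.4},
    {"linear": [0, 0, -0.157], "rot": [0, 0, 0], "grip": 1},
    {"linear": [0, 0, -0.157], "rot": [0, 0, 0], "grip": 1},
    {"linear": [0, 0, -0.157], "rot": [0, 0, 0], "grip": 1},
    {"linear": [0, 0, -0.157], "rot": [0, 0, 0], "grip": 1},
    {"linear": [0, 0, -0.157], "rot": [0, 0, 0], "grip": 1},
    {"linear": [0, 0, -0.157], "rot": [0, 0, 0], "grip": 1},
  ],
)

```text
time: 9.65
ee_pos: [0.4624, 0.0915, 0.0226]
eef_rot: [0.178, 0.984, 0.0, 0.0]
ft_force: [-1.8, -0.1, 8.0]
width: 0.0358
```

```bash
python3 st.py
```

```text
9.65 [0.4624 0.0915 0.0226] jaw 1.2132 F [-1.8 -0.1  8. ] 0.0358 v 0.003 q7 1.02
```

apply_moves(
  commands=[
    {"linear": [0, 0, 0.08], "rot": [0, 0, 0], "grip": 1},
    {"linear": [0, 0, 0.18], "rot": [0, 0, 0], "grip": 1},
    {"linear": [0, 0.05, 0.27], "rot": [0, 0, 0], "grip": 1},
    {"linear": [0.05, 0.12, 0.27], "rot": [0, 0, -0.04], "grip": 1},
    {"linear": [0.1, 0.2, 0.27], "rot": [0, 0, -0.08], "grip": 1},
    {"linear": [0.16, 0.3, 0.27], "rot": [0, 0, -0.12], "grip": 1},
    {"linear": [0.22, 0.4, 0.27], "rot": [0, 0, -0.16], "grip": 1},
    {"linear": [0.28, 0.5, 0.27], "rot": [0, 0, -0.2], "grip": 1},
    {"linear": [0.34, 0.6, 0.27], "rot": [0, 0, -0.24], "grip": 1},
    {"linear": [0.4, 0.68, 0.27], "rot": [0, 0, -0.28], "grip": 1},
    {"linear": [0.437, 0.729, 0.27], "rot": [0, 0, -0.32], "grip": 1},
    {"linear": [0.437, 0.729, 0.27], "rot": [0, 0, -0.34], "grip": 1},
    {"linear": [0.437, 0.729, 0.22], "rot": [0, 0, -0.34], "grip": 1},
    {"linear": [0.437, 0.729, 0.16], "rot": [0, 0, -0.34], "grip": 1},
    {"linear": [0.437, 0.729, 0.1], "rot": [0, 0, -0.34], "grip": 1},
    {"linear": [0.437, 0.729, 0.065], "rot": [0, 0, -0.34], "grip": 1},
    {"linear": [0.437, 0.729, 0.055], "rot": [0, 0, -0.34], "grip": 1},
    {"linear": [0.437, 0.729, 0.055], "rot": [0, 0, -0.34], "grip": 1},
    {"linear": [0.437, 0.729, 0.055], "rot": [0, 0, -0.34], "grip": 1},
  ],
)

```text
time: 11.55
ee_pos: [0.5934, 0.31, 0.0391]
eef_rot: [0.654, 0.757, 0.001, 0.0]
ft_force: [0.8, 0.3, -1.8]
width: 0.0355
```

```bash
python3 st.py
```

```text
11.55 [0.5934 0.31   0.0391] jaw 0.1454 F [ 0.8  0.3 -1.8] 0.0355 v 0.006 q7 -0.22
```

apply_moves(
  commands=[
    {"linear": [0, 0, -0.008], "rot": [0, 0, 0], "grip": 1},
    {"linear": [0, 0, -0.014], "rot": [0, 0, 0], "grip": 1},
    {"linear": [0, 0, -0.017], "rot": [0, 0, 0], "grip": 1},
    {"linear": [0, 0, -0.017], "rot": [0, 0, 0], "grip": 1},
  ],
)

```text
time: 11.95
ee_pos: [0.5932, 0.3102, 0.0347]
eef_rot: [0.654, 0.757, 0.001, -0.0]
ft_force: [-3.9, -2.1, 8.6]
width: 0.0354
```

```bash
python3 st.py
```

```text
11.95 [0.5932 0.3102 0.0347] jaw 0.1452 F [-3.9 -2.1  8.6] 0.0354 v 0.001 q7 -0.22
```

apply_moves(
  commands=[
    {"linear": [0, 0, 0], "rot": [0, 0, 0], "grip": -0.4},
    {"linear": [0, 0, 0], "rot": [0, 0, 0], "grip": -0.4},
    {"linear": [0, 0, 0], "rot": [0, 0, 0], "grip": -0.4},
    {"linear": [0, 0, 0.08], "rot": [0, 0, 0], "grip": -0.4},
    {"linear": [0, 0, 0.18], "rot": [0, 0, 0], "grip": -0.4},
    {"linear": [0, -0.05, 0.27], "rot": [0, 0, 0], "grip": -1},
    {"linear": [-0.05, -0.18, 0.27], "rot": [0, 0, -0.01], "grip": -1},
    {"linear": [-0.13, -0.32, 0.27], "rot": [0, 0, -0.02], "grip": -1},
    {"linear": [-0.21, -0.46, 0.27], "rot": [0, 0, -0.03], "grip": -1},
    {"linear": [-0.29, -0.6, 0.27], "rot": [0, 0, -0.04], "grip": -1},
    {"linear": [-0.37, -0.74, 0.27], "rot": [0, 0, -0.046], "grip": -1},
    {"linear": [-0.45, -0.88, 0.27], "rot": [0, 0, -0.046], "grip": -1},
    {"linear": [-0.557, -1, 0.27], "rot": [0, 0, -0.046], "grip": -1},
  ],
)

```text
time: 13.25
ee_pos: [0.4253, 0.0079, 0.1143]
eef_rot: [0.707, 0.707, 0.0, 0.0]
ft_force: [1.1, -1.0, 0.4]
width: 0.087
```

apply_moves(
  commands=[
    {"linear": [0, -0.14, 0], "rot": [0, 0, 0], "grip": -1},
    {"linear": [0, -0.28, 0], "rot": [0, 0, 0], "grip": -1},
    {"linear": [0, -0.42, 0], "rot": [0, 0, 0], "grip": -1},
    {"linear": [0, -0.56, 0], "rot": [0, 0, 0], "grip": -1},
    {"linear": [0, -0.7, 0], "rot": [0, 0, 0], "grip": -1},
    {"linear": [0, -0.84, 0], "rot": [0, 0, 0], "grip": -1},
    {"linear": [0, -0.997, 0], "rot": [0, 0, 0], "grip": -1},
    {"linear": [0, -0.997, -0.06], "rot": [0, 0, 0], "grip": -1},
    {"linear": [0, -0.997, -0.12], "rot": [0, 0, 0], "grip": -1},
    {"linear": [0, -0.997, -0.12], "rot": [0, 0, 0], "grip": -1},
    {"linear": [0, -0.997, -0.12], "rot": [0, 0, 0], "grip": -1},
  ],
)

```text
time: 14.35
ee_pos: [0.4258, -0.2892, 0.0785]
eef_rot: [0.707, 0.707, -0.0, -0.0]
ft_force: [-0.4, 0.0, 0.8]
width: 0.0869
```

```bash
python3 st.py; python3 - <<'E'
from fit import *
P=r.camera("side");Q=r.camera("top")
a=P["frame"][80:330,190:430];b=cv2.resize(Q["frame"][100:260,90:430],None,fx=2.3,fy=2.3)
cv2.imwrite("pics/c3.png",b[:,:,::-1]);cv2.imwrite("pics/c4.png",cv2.resize(a,None,fx=2.4,fy=2.4)[:,:,::-1])
def clean(P,n,q,z):  # stone: stands out by brightness over black paint? print fit with V>75
    pass
E
```

```text
14.35 [ 0.4258 -0.2892  0.0785] jaw 0.0006 F [-0.4  0.   0.8] 0.0869 v 0.02 q7 0.77
```

View pics/c3.png

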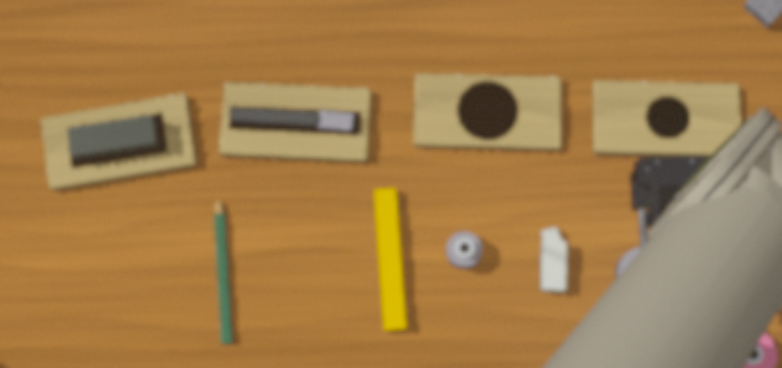

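View pics/c4.png

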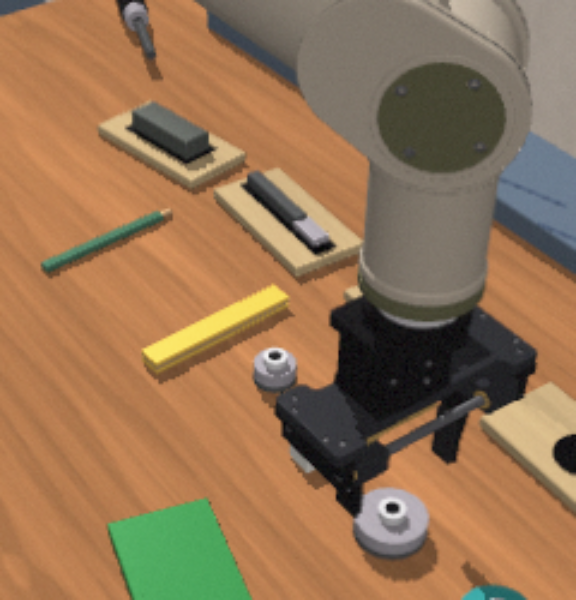

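Pictures c3 and c4 show the stone and chisel inside their silhouettes. The gripper is over the grey wheel (c4 390,520), with the turquoise one clear of it.

apply_moves(
  commands=[
    {"linear": [0, 0, -0.07], "rot": [0, 0, 0], "grip": -1},
    {"linear": [0, 0, -0.14], "rot": [0, 0, 0], "grip": -1},
    {"linear": [0, 0, -0.19], "rot": [0, 0, 0], "grip": -1},
    {"linear": [0, 0, -0.19], "rot": [0, 0, 0], "grip": -1},
    {"linear": [0, 0, -0.19], "rot": [0, 0, 0], "grip": 1},
    {"linear": [0, 0, -0.19], "rot": [0, 0, 0], "grip": 1},
    {"linear": [0, 0, -0.19], "rot": [0, 0, 0], "grip": 1},
    {"linear": [0, 0, -0.19], "rot": [0, 0, 0], "grip": 1},
    {"linear": [0, 0, -0.19], "rot": [0, 0, 0], "grip": 1},
    {"linear": [0, 0, -0.19], "rot": [0, 0, 0], "grip": 1},
  ],
)

```text
time: 15.45
ee_pos: [0.4262, -0.2892, 0.0216]
eef_rot: [0.707, 0.707, 0.0, 0.0]
ft_force: [-0.9, 1.0, 6.6]
width: 0.0593
```

```bash
python3 st.py
```

```text
15.45 [ 0.4262 -0.2892  0.0216] jaw 0.0007 F [-0.9  1.   6.6] 0.0593 v 0.002 q7 0.85
```

apply_moves(
  commands=[
    {"linear": [0, 0, 0.08], "rot": [0, 0, 0], "grip": 1},
    {"linear": [0, 0, 0.18], "rot": [0, 0, 0], "grip": 1},
    {"linear": [0.03, 0.03, 0.27], "rot": [0, 0, 0], "grip": 1},
    {"linear": [0.12, 0.11, 0.27], "rot": [0, 0, 0], "grip": 1},
    {"linear": [0.22, 0.2, 0.27], "rot": [0, 0, 0], "grip": 1},
    {"linear": [0.32, 0.29, 0.27], "rot": [0, 0, 0], "grip": 1},
    {"linear": [0.42, 0.38, 0.27], "rot": [0, 0, 0], "grip": 1},
    {"linear": [0.52, 0.47, 0.27], "rot": [0, 0, 0], "grip": 1},
    {"linear": [0.6, 0.53, 0.27], "rot": [0, 0, 0], "grip": 1},
    {"linear": [0.647, 0.569, 0.25], "rot": [0, 0, 0], "grip": 1},
    {"linear": [0.647, 0.569, 0.2], "rot": [0, 0, 0], "grip": 1},
    {"linear": [0.647, 0.569, 0.14], "rot": [0, 0, 0], "grip": 1},
    {"linear": [0.647, 0.569, 0.09], "rot": [0, 0, 0], "grip": 1},
    {"linear": [0.647, 0.569, 0.06], "rot": [0, 0, 0], "grip": 1},
    {"linear": [0.647, 0.569, 0.055], "rot": [0, 0, 0], "grip": 1},
    {"linear": [0.647, 0.569, 0.055], "rot": [0, 0, 0], "grip": 1},
    {"linear": [0.647, 0.569, 0.055], "rot": [0, 0, 0], "grip": 1},
  ],
)

```text
time: 17.15
ee_pos: [0.6203, -0.1188, 0.0384]
eef_rot: [0.707, 0.707, 0.0, 0.0]
ft_force: [0.1, -0.3, -2.3]
width: 0.0597
```

```bash
python3 st.py
```

```text
17.15 [ 0.6203 -0.1188  0.0384] jaw 0.0003 F [ 0.1 -0.3 -2.3] 0.0597 v 0.004 q7 0.45
```

apply_moves(
  commands=[
    {"linear": [0, 0.002, -0.008], "rot": [0, 0, 0], "grip": 1},
    {"linear": [0, 0.002, -0.014], "rot": [0, 0, 0], "grip": 1},
    {"linear": [0, 0.002, -0.017], "rot": [0, 0, 0], "grip": 1},
    {"linear": [0, 0.002, -0.017], "rot": [0, 0, 0], "grip": 1},
  ],
)

```text
time: 17.55
ee_pos: [0.6202, -0.1177, 0.0336]
eef_rot: [0.707, 0.707, 0.001, -0.0]
ft_force: [-5.3, 1.0, 8.6]
width: 0.0593
```

```bash
python3 st.py
```

```text
17.55 [ 0.6202 -0.1177  0.0336] jaw 0.0008 F [-5.3  1.   8.6] 0.0593 v 0.002 q7 0.45
```

apply_moves(
  commands=[
    {"linear": [0, 0, 0], "rot": [0, 0, 0], "grip": -1},
    {"linear": [0, 0, 0], "rot": [0, 0, 0], "grip": -1},
    {"linear": [0, 0, 0], "rot": [0, 0, 0], "grip": -1},
    {"linear": [0, 0, 0.08], "rot": [0, 0, 0], "grip": -1},
    {"linear": [0, 0, 0.18], "rot": [0, 0, 0], "grip": -1},
    {"linear": [-0.05, 0.01, 0.25], "rot": [0, 0, 0], "grip": -0.5},
    {"linear": [-0.18, 0.03, 0.25], "rot": [0, 0, 0], "grip": -0.5},
    {"linear": [-0.31, 0.05, 0.25], "rot": [0, 0, 0], "grip": -0.5},
    {"linear": [-0.44, 0.08, 0.25], "rot": [0, 0, 0], "grip": -0.5},
    {"linear": [-0.543, 0.102, 0.22], "rot": [0, 0, 0], "grip": -0.5},
    {"linear": [-0.543, 0.102, 0.15], "rot": [0, 0, 0], "grip": -0.5},
    {"linear": [-0.543, 0.102, 0.15], "rot": [0, 0, 0], "grip": -0.5},
    {"linear": [-0.543, 0.102, 0.15], "rot": [0, 0, 0], "grip": -0.5},
  ],
)

```text
time: 18.85
ee_pos: [0.4574, -0.0876, 0.078]
eef_rot: [0.707, 0.707, -0.0, 0.0]
ft_force: [-0.7, 0.2, -0.8]
width: 0.0655
```

```bash
python3 st.py; python3 -c "
from fit import *
P=r.camera('side');save(P,'c5',(230,120,250,200),3)"
```

```text
18.85 [ 0.4574 -0.0876  0.078 ] jaw 0.0003 F [-0.7  0.2 -0.8] 0.0655 v 0.021 q7 0.26
```

View pics/c5.png

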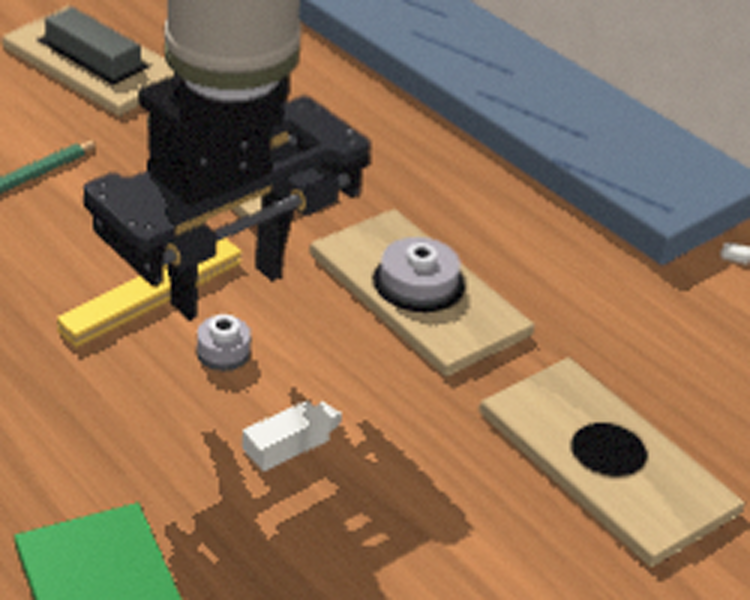

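The large wheel sits on its disc (420,275), and the gripper is above the small wheel (223,342). The off-cut is untouched.

apply_moves(
  commands=[
    {"linear": [0, 0, -0.07], "rot": [0, 0, 0], "grip": -0.5},
    {"linear": [0, 0, -0.14], "rot": [0, 0, 0], "grip": -0.5},
    {"linear": [0, 0, -0.19], "rot": [0, 0, 0], "grip": -0.5},
    {"linear": [0, 0, -0.19], "rot": [0, 0, 0], "grip": -0.5},
    {"linear": [0, 0, -0.19], "rot": [0, 0, 0], "grip": 1},
    {"linear": [0, 0, -0.19], "rot": [0, 0, 0], "grip": 1},
    {"linear": [0, 0, -0.19], "rot": [0, 0, 0], "grip": 1},
    {"linear": [0, 0, -0.19], "rot": [0, 0, 0], "grip": 1},
    {"linear": [0, 0, -0.19], "rot": [0, 0, 0], "grip": 1},
    {"linear": [0, 0, -0.19], "rot": [0, 0, 0], "grip": 1},
  ],
)

```text
time: 19.9
ee_pos: [0.4575, -0.0872, 0.0211]
eef_rot: [0.707, 0.707, 0.0, 0.0]
ft_force: [-1.5, 1.2, 6.1]
width: 0.0392
```

```bash
python3 st.py
```

```text
19.9 [ 0.4575 -0.0872  0.0211] jaw 0.0008 F [-1.5  1.2  6.1] 0.0392 v 0.002 q7 0.37
```

apply_moves(
  commands=[
    {"linear": [0, 0, 0.08], "rot": [0, 0, 0], "grip": 1},
    {"linear": [0, 0, 0.18], "rot": [0, 0, 0], "grip": 1},
    {"linear": [0.02, -0.04, 0.27], "rot": [0, 0, 0], "grip": 1},
    {"linear": [0.08, -0.14, 0.27], "rot": [0, 0, 0], "grip": 1},
    {"linear": [0.15, -0.25, 0.27], "rot": [0, 0, 0], "grip": 1},
    {"linear": [0.22, -0.36, 0.27], "rot": [0, 0, 0], "grip": 1},
    {"linear": [0.29, -0.48, 0.27], "rot": [0, 0, 0], "grip": 1},
    {"linear": [0.37, -0.6, 0.27], "rot": [0, 0, 0], "grip": 1},
    {"linear": [0.45, -0.72, 0.27], "rot": [0, 0, 0], "grip": 1},
    {"linear": [0.501, -0.8, 0.25], "rot": [0, 0, 0], "grip": 1},
    {"linear": [0.501, -0.8, 0.2], "rot": [0, 0, 0], "grip": 1},
    {"linear": [0.501, -0.8, 0.14], "rot": [0, 0, 0], "grip": 1},
    {"linear": [0.501, -0.8, 0.09], "rot": [0, 0, 0], "grip": 1},
    {"linear": [0.501, -0.8, 0.06], "rot": [0, 0, 0], "grip": 1},
    {"linear": [0.501, -0.8, 0.055], "rot": [0, 0, 0], "grip": 1},
    {"linear": [0.501, -0.8, 0.055], "rot": [0, 0, 0], "grip": 1},
    {"linear": [0.501, -0.8, 0.055], "rot": [0, 0, 0], "grip": 1},
  ],
)

```text
time: 21.6
ee_pos: [0.6078, -0.3273, 0.038]
eef_rot: [0.707, 0.707, 0.0, 0.001]
ft_force: [-0.1, 0.2, -0.6]
width: 0.0393
```

```bash
python3 st.py
```

```text
21.6 [ 0.6078 -0.3273  0.038 ] jaw 0.0009 F [-0.1  0.2 -0.6] 0.0393 v 0.003 q7 0.79
```

apply_moves(
  commands=[
    {"linear": [0, 0, -0.008], "rot": [0, 0, 0], "grip": 1},
    {"linear": [0, 0, -0.014], "rot": [0, 0, 0], "grip": 1},
    {"linear": [0, 0, -0.017], "rot": [0, 0, 0], "grip": 1},
    {"linear": [0, 0, -0.017], "rot": [0, 0, 0], "grip": 1},
  ],
)

```text
time: 22.0
ee_pos: [0.6076, -0.3273, 0.0332]
eef_rot: [0.707, 0.707, 0.0, 0.0]
ft_force: [-3.3, 2.5, 7.9]
width: 0.0393
```

```bash
python3 st.py
```

```text
22.0 [ 0.6076 -0.3273  0.0332] jaw 0.0007 F [-3.3  2.5  7.9] 0.0393 v 0.002 q7 0.79
```

apply_moves(
  commands=[
    {"linear": [0, 0, 0], "rot": [0, 0, 0], "grip": -0.5},
    {"linear": [0, 0, 0], "rot": [0, 0, 0], "grip": -0.5},
    {"linear": [0, 0, 0], "rot": [0, 0, 0], "grip": -0.5},
    {"linear": [0, 0, 0.08], "rot": [0, 0, 0], "grip": -0.5},
    {"linear": [0, 0, 0.2], "rot": [0, 0, 0], "grip": -0.5},
    {"linear": [-0.1, 0.1, 0.35], "rot": [0, 0, 0], "grip": -0.5},
    {"linear": [-0.2, 0.2, 0.5], "rot": [0, 0, 0], "grip": -0.5},
    {"linear": [-0.3, 0.3, 0.65], "rot": [0, 0, 0], "grip": -0.5},
    {"linear": [-0.4, 0.4, 0.75], "rot": [0, 0, 0], "grip": -0.5},
    {"linear": [-0.5, 0.5, 0.75], "rot": [0, 0, 0], "grip": -0.5},
    {"linear": [-0.6, 0.65, 0.75], "rot": [0, 0, 0], "grip": -0.5},
    {"linear": [-0.65, 0.8, 0.75], "rot": [0, 0, 0], "grip": -0.5},
    {"linear": [-0.65, 1, 0.75], "rot": [0, 0, 0], "grip": -0.5},
    {"linear": [-0.65, 1, 0.75], "rot": [0, 0, 0], "grip": -0.5},
  ],
)

```text
time: 23.4
ee_pos: [0.4114, -0.0252, 0.2577]
eef_rot: [0.707, 0.708, 0.002, -0.0]
ft_force: [1.3, 0.4, -0.5]
width: 0.0652
```

apply_moves(
  commands=[
    {"linear": [0, 0.15, 0], "rot": [0, 0, 0], "grip": -0.5},
    {"linear": [0, 0.3, 0], "rot": [0, 0, 0], "grip": -0.5},
    {"linear": [0, 0.45, 0], "rot": [0, 0, 0], "grip": -0.5},
    {"linear": [0, 0.6, 0], "rot": [0, 0, 0], "grip": -0.5},
    {"linear": [0, 0.75, 0], "rot": [0, 0, 0], "grip": -0.5},
    {"linear": [0, 0.9, 0], "rot": [0, 0, 0], "grip": -0.5},
    {"linear": [0, 1, 0], "rot": [0, 0, 0], "grip": -0.5},
    {"linear": [0, 1, 0], "rot": [0, 0, 0], "grip": -0.5},
    {"linear": [0, 1, 0], "rot": [0, 0, 0], "grip": -0.5},
  ],
)

```text
time: 24.3
ee_pos: [0.4123, 0.2726, 0.2567]
eef_rot: [0.707, 0.708, -0.0, 0.0]
ft_force: [-0.1, -0.4, -0.1]
width: 0.0651
```

```bash
python3 st.py; python3 - <<'E'
from fit import *
T={"chisel":(.6122,.1055,1.50-np.pi),"rubbing_stone":(.5932,.3105,1.715),"large_wheel":(.62,-.118,0),"small_wheel":(.6075,-.327,0)}
for c in("top","side"):
    P=r.camera(c);F=cv2.resize(P["frame"],None,fx=2.4,fy=2.4,interpolation=cv2.INTER_CUBIC)
    for n,q in T.items():
        m=cv2.resize(draw(P,n,q,.012),None,fx=2.4,fy=2.4)>.5
        F[cv2.morphologyEx(m.astype(np.uint8),cv2.MORPH_GRADIENT,np.ones((2,2)))>0]=[255,0,255]
        if "wheel" in n: print(c,n,np.round(fit([P],n,q,.012)[0],4))
    F=F[270:640,220:1020] if c=="top" else F[230:790,400:1180]
    cv2.imwrite(f"pics/f_{c}.png",F[:,:,::-1])
E
```

```text
24.3 [0.4123 0.2726 0.2567] jaw 0.0011 F [-0.1 -0.4 -0.1] 0.0651 v 0.025 q7 -0.67
top large_wheel [ 0.6089 -0.1164  0.4016]
top small_wheel [ 0.6021 -0.3371  0.2395]
side large_wheel [ 0.6051 -0.1389  0.4834]
side small_wheel [ 0.5937 -0.3389  0.3112]
```

View pics/f_top.png

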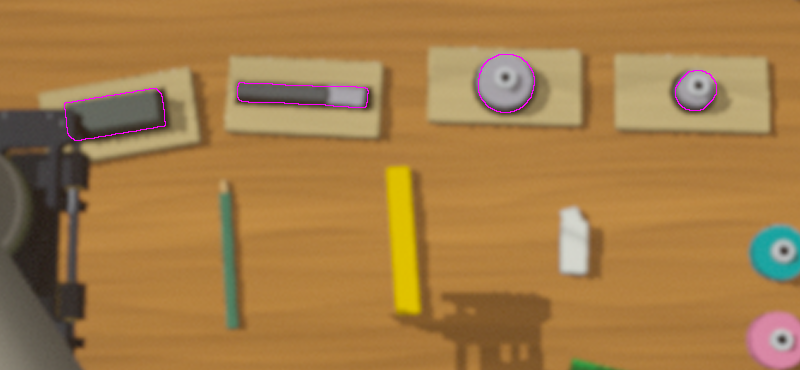

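View pics/f_side.png

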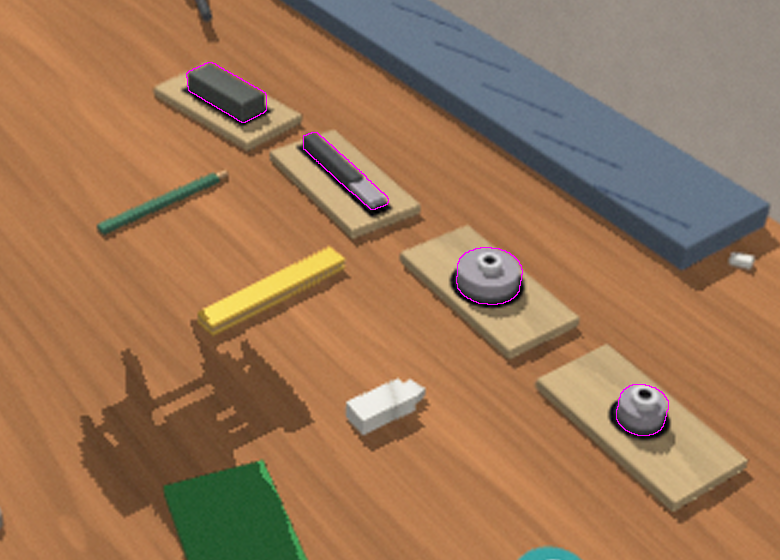

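The outlines computed for the target poses coincide with all four tools in both views. The pencil and off-cut lie where they were, so I'll hand in.

```bash
python3 -c "
from bench import r
print(r.close_job(), r.read_state()['time'])"
```

```text
the job is handed in; nothing more can be done
the job is handed in; nothing more can be done
```

I put the chisel, rubbing stone, large grey wheel and small wheel, in that order, on their own silhouettes and handed the job in. The robot's clock stood at 24.3 s before the last two pictures, against the limit of 96 s.

- **Placing:** each tool was lowered to first contact, at most about 10 N, before I let go. The gripper had let go and was clear of everything at the end.
- **Last check:** in the final top and side pictures, the outlines drawn for the target poses matched all four tools to within a couple of millimetres by eye. The pencil, off-cut and look-alikes showed no visible movement; I checked that by eye only.
- **Check that disagreed:** the automatic mask refits of tools on the boards were off. They put the wheels up to about 26 mm from target and also missed the chisel. I set them aside because the black paint, and probably the plywood, confuses the mask, and the pictures plainly show each tool in place.

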